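Fit a cup wheel over the drive studs of a sharpening machine

TASK

Fit the cup wheel to the sharpening machine. Lift it off its storage post (which leaves room only for a grip on the rim), lay it flat on the bench, hub upward, and let go; then take it up again (inside the splash pan only its hub can be held), turn it until its three holes line up with the three studs, lower it fully home, flush on the flange, and let go. Never let the wheel drop, and leave the sanding block, the tape roll and the tumbler where they are.

Things in the scene. Friction and masses are not known exactly. Their poses are not given: they have to be found in the camera images.
- cup_wheel: The loose cup-shaped sharpening wheel, 0.3 to 0.5 kg: 170 mm across, 42 mm high, open side up. Origin: middle of its flat underside; z points out of the open side. Pinkish abrasive rim wall 12 mm thick (radius 73 to 85 mm), top 42 mm above the underside. Aluminium back plate 10 mm thick. It starts on the stand with its underside 18 mm above the bench.
- hub_top (a point): Middle of the top of the wheel's steel hexagonal hub, 34 mm above the underside (24 mm above the back plate). The hub is 40 mm across flats, with a 22 mm bore right through. Its flats look along 30, 90, 150, 210, 270 and 330 degrees from the wheel's x axis, so it is gripped across flats along 30, 90 or 150 degrees. 50 mm free between hub and rim wall.
- wheel_hole (a point): Middle, at the underside, of one of three through holes of 14 mm diameter in the wheel's back plate. Their centres lie 48 mm from the wheel's axis at 0 (this one), 120 and 240 degrees from its x axis, counterclockwise about z.
- wheel_stand: The storage stand, fixed: a round dark wooden base, 80 mm across, with an upright 12 mm dowel in the middle that passes through the wheel's bore. Origin: middle of the underside, on the bench. The wheel starts lying on it, its rim free all round.
- post_top (a point): Top of the stand's dowel, 130 mm above the bench: at the start it rises 78 mm above the wheel's hub and leaves no room there for a gripper over the hub. The wheel must be lifted 112 mm or more to clear it.
- sharpening_machine: The green sharpening machine, fixed: housing 170 x 170 mm with a round grey splash pan on top, reaching up to 130 mm from its axis. Origin: middle of the underside, on the bench, on the spindle's axis; the switch panel is on its -x side.
- pan_lip (a point): On the machine's axis, level with the splash pan's lip, 109 mm above the bench and 7 mm above the top of a seated wheel. The pan's inner radius is about 93 mm, the outer 101 mm: only some 8 mm remain round a seated wheel's rim, too little for a finger.
- drive_flange: The steel drive flange inside the pan, fixed, 116 mm across. Origin: middle of its top face, 60 mm above the bench; z up. Three brass studs, 10 mm diameter, stand 18 mm above it (last 4 mm tapered), 48 mm from the axis at 0, 120 and 240 degrees from its x axis. The wheel fits in any of three positions; seated, its underside is on this face and studs show 8 mm above its back plate.
- sanding_block: A bystander: cork sanding block, 60 x 104 x 32 mm, loose. Origin: under its middle.
- masking_roll: A bystander: roll of masking tape, 104 mm across, 25 mm high, lying loose. Origin: under its middle.
- mug_steel: A bystander: steel tumbler, 68 mm across, 82 mm high, loose. Origin: under its middle.

How it is judged:
On the way:
1. The wheel lies flat on the bench, hub up, released (height (world z) of cup_wheel below 0.006 m and angle between cup_wheel's own z axis and vertical below 0.06 rad and linear speed of cup_wheel below 0.03 m/s and contact force between the fingers and cup_wheel below 0.2 N), for 0.2 s.
At the end, for the whole second after the job is handed in: The wheel sits on the machine over all three studs, hub up: its underside within 3 mm of the flange's top face, its axis within 6 mm of the flange's, tilted less than 2 degrees, at rest and released (z of cup_wheel in the frame of drive_flange between -0.003 and 0.003 m and horizontal distance between cup_wheel and drive_flange below 0.006 m and angle between cup_wheel's own z axis and vertical below 0.035 rad and linear speed of cup_wheel below 0.02 m/s and angular speed of cup_wheel below 0.1 rad/s); the robot touches nothing.
It fails at once if The wheel is dropped (moves faster than 0.4 m/s with no finger on it) (linear speed of cup_wheel above 0.4 m/s and contact force between the fingers and cup_wheel below 0.1 N).
It fails at once if A bystander (sanding block, tape roll, tumbler) is moved by more than 30 mm (distance of any of sanding_block, masking_roll, mug_steel from where it was at the start of the episode above 0.03 m).
It also fails if it takes over 51 s, if anything falls off the work surface, if the arm or the gripper's body presses on something with over 40 N, if the wrist force passes 120 N, or if a joint passes its speed limit or range.

ROBOT

A 6-joint arm with a two-finger parallel gripper is mounted at the origin on the work surface; the furniture and walls round the work are solid. World frame = base frame: x ahead of the robot, y to its left, z up, the work surface at z = 0. Lengths are in m, angles in rad, forces in N, time in s.
With the tool pointing down it reaches from about 0.225 to 0.875 m from the base axis. Payload 3.4 kg.
Tool frame: the origin (TCP) lies on the centre line of the jaws, within the pads' length; the fingertips stand 22 mm ahead of it and the grasp point (between the pads) lies 3 mm ahead of it; z points along the fingers, y is the line along which they close (so a half turn about z gives the same grasp; the last joint's range is limited). The gripper opens to 85 mm and grips with 20 to 120 N. Pads are 22 mm wide; open, the fingers measure 114 mm over their backs; the gripper's body (76 mm by 85 mm) begins 54 mm behind the grasp point. The pads swing forward as they close: fully open they stand 13 mm farther back than shut.
Start: joints at [-1.399, 0.276, 1.505, -0, 1.361, -0.121], TCP at [0.166, -0.551, 0.253] pointing down, gripper open.
Joint ranges: [-2.89, 2.89], [-0.75, 2.08], [0.22, 2.7], [-1.18, 4.32], [0.11, 2.71], [-2.7, 2.7]. Speed limits (rad/s): [2.57, 2.57, 3.14, 3.14, 3.14, 3.14].

INTERFACE

Orientations are given as a unit quaternion [w, x, y, z].
In Python, from rig import manip gives the robot as it stands.
- The arm moves only by the shell command python3 steer.py [OPENING] [FORCE], which reads ROWS from standard input. ROWS is a JSON list that holds a single list of rows (three levels of brackets), with 1 to 5 rows, each of 4 numbers: dx, dy, dz in m, then a turn about the tool's z in rad; each row shifts and turns the commanded pose from where the row before left it, along the tool's axes as they then stand; what a row does not reach is not made up. A row lasts 1/12 s, in which the tool goes at most 0.0417 m and 0.125 rad, less where a joint would pass 70% of its speed; a pose out of reach is approached as far as the arm can. OPENING is the finger opening in m, set as the command begins (- or left out keeps the last). The fingers move at their own pace and stop on an object; FORCE is the grip in N (left out, the last holds). Time passes only in rows, so rows that do not move let the fingers close. It prints the time, the measured TCP pose, the force, the opening and the grip force at its end. Input that does not fit is refused with a message, and nothing moves.
- manip.get_state(): the state, without advancing time (a new reading comes with each control period).
- manip.get_image(name): name is "scene" or "top" or "wrist"; returns a dict with "img" (420x560x3 uint8, red, green, blue), "camera_matrix" (3x3 intrinsics, pixels), "T" (4x4, takes a point from camera to world coordinates); the wrist camera has in their place "hand_eye" (4x4, takes a point from camera to tool coordinates, whose origin is the TCP and whose axes are the flange's). Camera axes: x right, y down, z forward; pixel columns grow to the right and rows downward; lengths in m; the calibration is good to about 2 mm. The wrist camera is an equidistant fisheye: a pixel r from the principal point sees the ray r / f radians off the axis. A picture is of the moment at which its call begins: read the wrist's pose just before it. There is no depth.
- manip.sign_off(): hands the job in; it is judged then, once.
The state is a dict: "clock": time; "qpos": joint angles; "qd": joint speeds; "effort": joint torques, N m; "position": TCP position; "ee_rot": TCP orientation; "contact_force": force on the tool from outside, world axes, zero at the start; "moment": the same for the moment, N m; "width": finger opening in m; "gripper_force": force on a finger pad.
Only numpy, scipy, OpenCV 4.12 (cv2) and the standard library are available. Lean on these libraries where they do the work, as an engineer would, in place of code of your own. Each camera call takes 0.05 s, during which the arm holds its last target. There are 200 camera calls.

## Working session

There is one attempt and no reset: what is moved stays moved. The work goes in short steps, Python scripts to look and compute and a shell command to move; the robot and the scene stay as the last step left them, time stands still between calls to the robot, and variables do not carry over. Pictures are saved under pics/ and viewed, at most 14 in all, crops included, and the job is handed in when it is done.

```bash
ls; mkdir -p pics; python3 - <<'E'
from rig import manip
import cv2
s=manip.get_state();print(s)
for n in("top","scene"):
    d=manip.get_image(n);cv2.imwrite(f"pics/{n}0.png",d["img"][:,:,::-1]);print(n,d["camera_matrix"],d["T"])
E
```

```text
pics
rig.py
steer.py
{'clock': 0.0, 'qpos': array([-1.39897794e+00,  2.76581194e-01,  1.50615727e+00, -2.75229353e-06,
        1.36071072e+00, -1.21013375e-01]), 'qd': array([-1.01762668e-03,  9.19395232e-04, -8.10328434e-05, -5.47209848e-04,
        1.38709019e-03,  1.29692042e-04]), 'effort': array([ 1.89547507e-03, -4.16767681e+01, -2.45807236e+01,  4.82751511e-04,
        1.10725666e-02, -1.01765184e-05]), 'position': array([ 0.16588163, -0.55002452,  0.25243794]), 'ee_rot': array([-9.27928165e-04,  9.89299861e-01,  1.45893531e-01, -2.49228307e-05]), 'contact_force': array([-0.16625398,  0.66161811, -0.02592094]), 'moment': array([-0.03303259,  0.10992809,  0.00590027]), 'gripper_force': 0.0, 'width': 0.08528682531225353}
top [[446.67970104   0.         278.78448598]
 [  0.         446.67970104 213.30193851]
 [  0.           0.           1.        ]] [[ 0.02465728 -0.98292657  0.18233862  0.3858292 ]
 [-0.99877233 -0.03205991 -0.03776234  0.02678304]
 [ 0.04296337 -0.18118365 -0.98251037  0.98519214]
 [ 0.          0.          0.          1.        ]]
scene [[417.44501326   0.         277.36375441]
 [  0.         417.44501326 212.89905326]
 [  0.           0.           1.        ]] [[ 0.56837022 -0.36927284  0.7352502  -0.18004334]
 [-0.8227608  -0.25023661  0.51033941 -0.48303448]
 [-0.00446796 -0.89499676 -0.44605025  0.53165737]
 [ 0.          0.          0.          1.        ]]
```
View pics/top0.png

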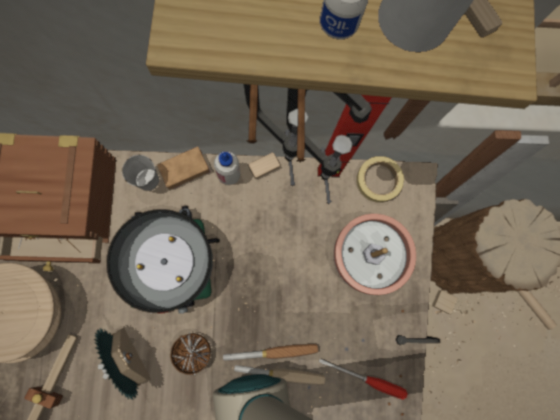

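View pics/scene0.png

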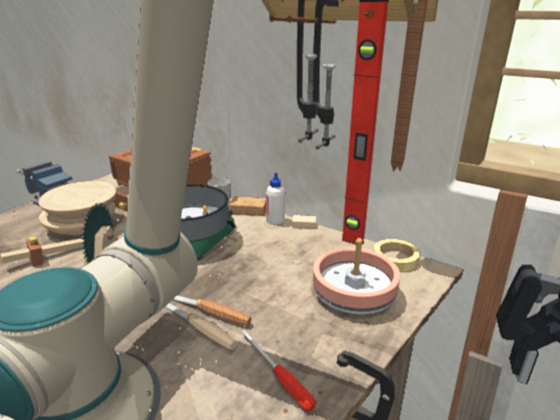

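The top view shows the pink wheel at about (375,254) with its dowel, and the pan at (160,260) with brass studs at (172,239), (179,279) and (140,266). The roll is at (380,180), the tumbler at (142,173), and the cork block is probably at (122,357). The scene view confirms the wheel sits on its post at about (356,278).

```bash
cat > h.py <<'E'
import numpy as np,cv2
from rig import manip
from scipy.optimize import least_squares
from scipy.spatial.transform import Rotation as R
def ray(d,px):
    px=np.atleast_2d(np.asarray(px,float));K=d["camera_matrix"]
    if "T" in d:
        T=d["T"];v=np.c_[(px[:,0]-K[0,2])/K[0,0],(px[:,1]-K[1,2])/K[1,1],np.ones(len(px))]
    else:
        T=d["W"];a=(px-K[:2,2])/[K[0,0],K[1,1]];r=np.linalg.norm(a,axis=1)+1e-9
        v=np.c_[a*(np.sin(r)/r)[:,None],np.cos(r)]
    return T[:3,3],v@T[:3,:3].T
def plane(d,px,z):
    o,v=ray(d,px);return (o+v*((z-o[2])/v[:,2])[:,None])[:,:2]
def circ(p):
    p=np.asarray(p);f=least_squares(lambda q:np.hypot(*(p-q[:2]).T)-q[2],[*p.mean(0),.08],loss="soft_l1",f_scale=.001)
    return f.x,np.sqrt(np.mean(f.fun**2))
def get(n):
    s=manip.get_state();d=manip.get_image(n)
    if n=="wrist":
        T=np.eye(4);T[:3,:3]=rot(s);T[:3,3]=s["position"];d["W"]=T@d["hand_eye"]
    d["bgr"]=np.ascontiguousarray(d["img"][:,:,::-1]);d["hsv"]=cv2.cvtColor(d["bgr"],cv2.COLOR_BGR2HSV);return d
def rot(s=None):
    q=(s or manip.get_state())["ee_rot"];return R.from_quat(np.r_[q[1:],q[0]]).as_matrix()
def blobs(m,amin,amax=1e9):
    n,l,st,c=cv2.connectedComponentsWithStats(m.astype(np.uint8))
    return [(st[i,4],c[i]) for i in range(1,n) if amin<=st[i,4]<=amax]
def tool(goal,yaw=None):
    "shift in tool axes from measured TCP to goal"
    s=manip.get_state();M=rot(s);print("shift",(M.T@(np.asarray(goal)-s["position"])).round(4),"tooly ang",np.degrees(np.arctan2(M[1,1],M[0,1])).round(2),"tilt",M[:,2].round(3))
E
python3 - <<'E'
from h import *
d=get("top");h,s,v=cv2.split(d["hsv"])
for p in [(342,230),(375,217),(172,239),(140,266),(179,279),(351,249),(350,266),(387,238),(379,276),(360,240),(380,180),(140,257)]:print(p,d["hsv"][p[1],p[0]])
m=((h<12)|(h>172))&(s>70)&(v>110);m[:,:320]=0;m[:,425:]=0;m[:205]=0;m[305:]=0
c=max(cv2.findContours(m.astype(np.uint8),0,cv2.CHAIN_APPROX_NONE)[0],key=cv2.contourArea)[:,0]
print("wheel",circ(plane(d,c,.060)))
m=(h>12)&(h<30)&(s>110)&(v>80);m[:,:110]=0;m[:,205:]=0;m[:215]=0;m[305:]=0
for a,c in blobs(m,4):print("stud",a,c,plane(d,c,.076))
m=(v<130);m[:,320:][:]=m[:,320:];
yy,xx=np.mgrid[:420,:560];m&=np.hypot(xx-375,yy-254)<30
for a,c in blobs(m,4):print("hole",a,c,plane(d,c,.028))
m=(h>18)&(h<32)&(s>80)&(v>110);m[:,:350]=0;m[:,410:]=0;m[:150]=0;m[205:]=0
print("roll",[plane(d,c,.02) for a,c in blobs(m,100)])
for n,p,z in[("block?",(122,360),.03),("tumbler",(141,172),.08),("oak block",(182,168),.03)]:print(n,plane(d,p,z))
cv2.imwrite("pics/a.png",np.hstack([cv2.resize(d["bgr"][205:305,325:425],(400,400),interpolation=2),cv2.resize(d["bgr"][210:310,110:210],(400,400),interpolation=2)]))
E
```

```text
(342, 230) [  9  89 149]
(375, 217) [  8  88 185]
(172, 239) [ 19 168 112]
(140, 266) [ 21 167 119]
(179, 279) [ 23 159 141]
(351, 249) [15 58 96]
(350, 266) [ 36   7 186]
(387, 238) [ 18  54 119]
(379, 276) [ 17  62 103]
(360, 240) [ 36   7 175]
(380, 180) [ 17  59 150]
(140, 257) [130   4 192]
wheel (array([ 0.47896412, -0.21273791,  0.08498988]), np.float64(0.0006960571340514095))
stud 16 [171.  238.5] [[0.49544726 0.20935988]]
stud 14 [139.21428571 266.35714286] [[0.43755513 0.26850704]]
stud 14 [178.5 278.5] [[0.41558212 0.18904975]]
hole 15 [386.06666667 237.86666667] [[ 0.51662371 -0.24552283]]
hole 39 [365.25641026 254.71794872] [[ 0.47853103 -0.19931836]]
hole 22 [350.09090909 249.09090909] [[ 0.4897689  -0.16633544]]
hole 116 [376.72413793 252.95689655] [[ 0.48306384 -0.22442412]]
hole 19 [379.36842105 275.78947368] [[ 0.43414617 -0.22939864]]
roll [array([[ 0.65062739, -0.23575541]])]
block? [[0.25107716 0.29992136]]
tumbler [[0.63141983 0.27946414]]
oak block [[0.65732516 0.20527099]]
```

View pics/a.png

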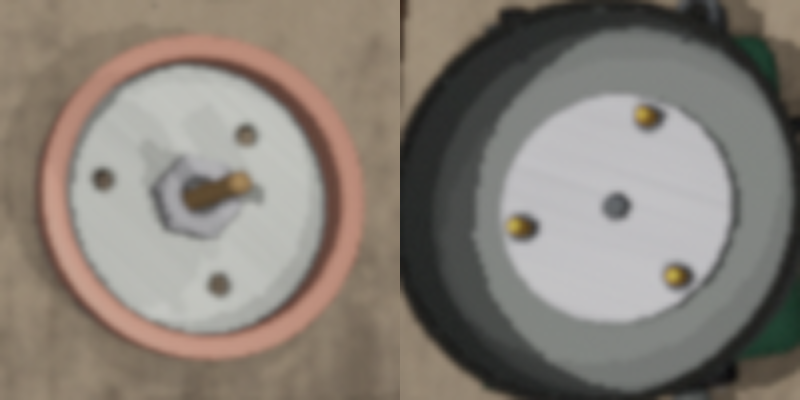

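The crop shows the holes at (103,179), (246,134) and (219,284), and the hexagonal hub around the dowel. The three studs and the flange are clear in the right half. The wheel centre is about (0.479,-0.213) with holes at 79° mod 120. The machine is at about (0.4495,0.222) with studs at 104.4° mod 120.

```bash
echo '[[[0.028, -0.0237, 0, 0], [0.028, -0.0237, 0, 0], [0.028, -0.0237, 0, 0], [0.028, -0.0237, 0, 0], [0.028, -0.0237, 0, 0]]]' | python3 steer.py .05 100
echo '[[[0.028, -0.0237, 0, 0], [0.028, -0.0237, 0, 0], [0.028, -0.0237, 0, 0], [0.028, -0.0237, 0, 0], [0.028, -0.0237, 0, 0]]]' | python3 steer.py
echo '[[[0.028, -0.0237, 0, 0], [0.028, -0.0237, 0, 0], [0, 0, 0, -0.12], [0, 0, 0, -0.12], [0, 0, 0, -0.12]]]' | python3 steer.py
echo '[[[0, 0, 0, -0.12], [0, 0, 0, -0.12], [0, 0, 0, -0.12], [0, 0, 0, -0.12], [0, 0, 0, 0]]]' | python3 steer.py
python3 - <<'E'
from h import *
tool([.4068,-.1806,.13])
d=get("wrist");cv2.imwrite("pics/w1.png",d["bgr"]);print(d["camera_matrix"],d["hand_eye"].round(3))
E
```

```text
clock: 0.57
position: [0.2663, -0.395, 0.253]
ee_rot: [-0.0, 0.989, 0.145, 0.0]
contact_force: [0.5, -0.4, 0.2]
width: 0.0501
gripper_force: 0.0
clock: 0.98
position: [0.3661, -0.2411, 0.2533]
ee_rot: [0.0, 0.989, 0.146, 0.0]
contact_force: [0.6, 0.3, 0.9]
width: 0.0502
gripper_force: 0.0
clock: 1.4
position: [0.4058, -0.1801, 0.2531]
ee_rot: [-0.0, 0.946, 0.325, -0.0]
contact_force: [0.3, -0.4, -0.3]
width: 0.0499
gripper_force: 0.0
clock: 1.82
position: [0.4054, -0.1811, 0.2531]
ee_rot: [-0.0, 0.843, 0.537, -0.0]
contact_force: [0.3, 0.0, 0.7]
width: 0.05
gripper_force: 0.0
shift [0.001  0.0011 0.1231] tooly ang -24.98 tilt [-0.  0. -1.]
[[325.1922621    0.         282.16093802]
 [  0.         325.1922621  203.93201146]
 [  0.           0.           1.        ]] [[ 0.    -0.954 -0.3    0.076]
 [ 1.     0.    -0.     0.002]
 [ 0.    -0.3    0.954 -0.121]
 [ 0.     0.     0.     1.   ]]
```

View pics/w1.png

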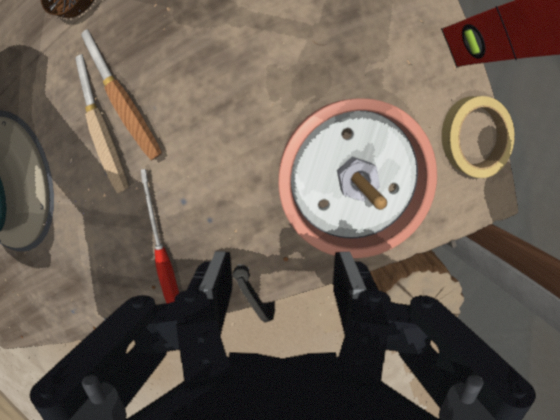

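The wrist view shows the wheel at about (358,175) with holes near (347,133), (323,205) and (394,187). The fingers are at (215,270) and (345,270). I'll measure from this view.

```bash
cat >> h.py <<'E'
def wheel(n,zrim,reg,vmax=130,show=True):
    "reg=(cx,cy,r) pixels holding the wheel; returns centre"
    d=get(n);h,s,v=cv2.split(d["hsv"]);yy,xx=np.mgrid[:420,:560];rr=np.hypot(xx-reg[0],yy-reg[1])
    m=((h<12)|(h>172))&(s>70)&(v>90)&(rr<reg[2])
    c=max(cv2.findContours(m.astype(np.uint8),0,cv2.CHAIN_APPROX_NONE)[0],key=cv2.contourArea)[:,0]
    q,e=circ(plane(d,c,zrim));print(n,"wheel",q.round(4),"rms",e.round(4))
    for a,c in blobs((v<vmax)&(rr<reg[2]*.8),8,400):
        p=plane(d,c,zrim-.032)[0]-q[:2]
        if abs(np.hypot(*p)-.048)<.008:print(" hole",a,c.round(1),np.hypot(*p).round(4),np.degrees(np.arctan2(p[1],p[0])).round(1)%120)
    return d,q
E
python3 - <<'E'
from h import *
wheel("wrist",.060,(358,178,88));wheel("top",.060,(375,254,46))
E
```

```text
wrist wheel [ 0.4797 -0.2149  0.0848] rms 0.0014
 hole 102 [346.9 132.9] 0.0475 77.9
 hole 58 [394.2 187.8] 0.0501 78.3
 hole 82 [323.4 204.2] 0.048 79.80000000000001
top wheel [ 0.4795 -0.2097  0.0815] rms 0.0073
 hole 14 [386. 238.] 0.0512 75.9
 hole 22 [350.1 249.1] 0.0446 76.7
```

```bash
echo '[[[0.0005, 0.0015, 0.034, 0], [0, 0, 0.034, 0], [0, 0, 0.034, 0], [0, 0, 0.034, 0], [0, 0, 0.034, 0]]]' | python3 steer.py
echo '[[[0, 0, 0.015, 0], [0, 0, 0.010, 0], [0, 0, 0.002, 0], [0, 0, 0, 0], [0, 0, 0, 0]]]' | python3 steer.py
echo '[[[0, 0, 0, 0], [0, 0, 0, 0], [0, 0, 0, 0], [0, 0, 0, 0], [0, 0, 0, 0]]]' | python3 steer.py 0 110
echo '[[[0, 0, 0, 0], [0, 0, 0, 0], [0, 0, 0, 0], [0, 0, 0, 0], [0, 0, 0, 0]]]' | python3 steer.py
```

```text
clock: 2.38
position: [0.4072, -0.1815, 0.0822]
ee_rot: [0.001, 0.844, 0.536, 0.0]
contact_force: [-0.4, -0.3, -0.9]
width: 0.0498
gripper_force: 0.0
clock: 2.8
position: [0.4077, -0.1819, 0.0568]
ee_rot: [0.001, 0.844, 0.536, 0.0]
contact_force: [-0.4, -0.5, -0.1]
width: 0.0499
gripper_force: 0.0
clock: 3.22
position: [0.4076, -0.1814, 0.057]
ee_rot: [0.0, 0.844, 0.536, 0.001]
contact_force: [0.3, 2.8, 5.7]
width: 0.0102
gripper_force: 113.2
clock: 3.63
position: [0.4076, -0.1814, 0.057]
ee_rot: [0.0, 0.844, 0.536, 0.001]
contact_force: [0.1, 3.3, 5.4]
width: 0.01
gripper_force: 113.3
```

```bash
echo '[[[0, 0, -0.005, 0], [0, 0, -0.010, 0], [0, 0, -0.012, 0], [0, 0, -0.012, 0], [0, 0, -0.012, 0]]]' | python3 steer.py
echo '[[[0, 0, -0.015, 0], [0, 0, -0.015, 0], [0, 0, -0.015, 0], [0, 0, -0.015, 0], [0, 0, -0.015, 0]]]' | python3 steer.py
python3 - <<'E'
from h import *
d=get("scene");cv2.imwrite("pics/s1.png",d["bgr"])
E
```

```text
clock: 4.05
position: [0.4057, -0.1809, 0.1071]
ee_rot: [-0.001, 0.844, 0.537, -0.001]
contact_force: [0.0, 0.1, -4.9]
width: 0.0099
gripper_force: 113.0
clock: 4.47
position: [0.4056, -0.1809, 0.1822]
ee_rot: [-0.001, 0.844, 0.537, -0.001]
contact_force: [0.0, 0.4, -4.9]
width: 0.0102
gripper_force: 113.0
```

View pics/s1.png

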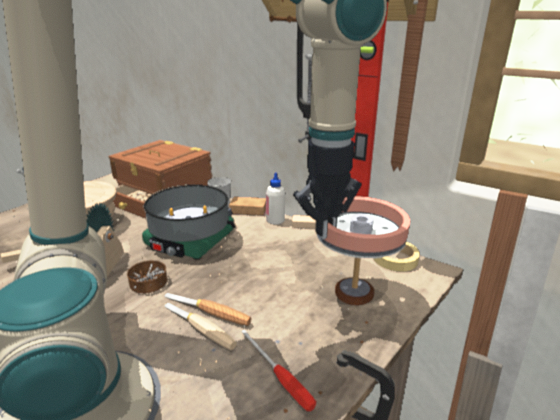

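The wheel hangs level in the grip at about (365,225), just above the dowel top. The bench between the stand and the machine is empty.

```bash
echo '[[[0, 0, -0.010, 0], [0, 0, -0.010, 0], [0.005, -0.003, 0, 0], [0.012, -0.007, 0, 0], [0.02, -0.012, 0, 0]]]' | python3 steer.py
echo '[[[0.025, -0.0145, 0, 0], [0.025, -0.0145, 0, 0], [0.025, -0.0145, 0, 0], [0.025, -0.0145, 0, 0], [0.018, -0.010, 0, 0]]]' | python3 steer.py
echo '[[[0.008, -0.004, 0, 0], [0.004, -0.002, 0, 0], [0, 0, 0.015, 0], [0, 0, 0.025, 0], [0, 0, 0.025, 0]]]' | python3 steer.py
echo '[[[0, 0, 0.025, 0], [0, 0, 0.025, 0], [0, 0, 0.02, 0], [0, 0, 0.012, 0], [0, 0, 0.004, 0]]]' | python3 steer.py
echo '[[[0, 0, 0.002, 0], [0, 0, 0.002, 0], [0, 0, 0, 0], [0, 0, 0, 0], [0, 0, 0, 0]]]' | python3 steer.py
python3 - <<'E'
from h import *
d=get("scene");cv2.imwrite("pics/s2.png",d["bgr"][150:350,150:450])
E
```

```text
clock: 4.93
position: [0.4026, -0.1392, 0.2012]
ee_rot: [-0.0, 0.844, 0.536, -0.001]
contact_force: [-0.5, 0.1, -5.2]
width: 0.0099
gripper_force: 113.3
clock: 5.35
position: [0.389, -0.0002, 0.2008]
ee_rot: [-0.002, 0.844, 0.537, -0.001]
contact_force: [-0.1, 0.5, -4.9]
width: 0.0099
gripper_force: 113.2
clock: 5.77
position: [0.3919, 0.0098, 0.1369]
ee_rot: [0.001, 0.844, 0.537, 0.001]
contact_force: [0.1, 0.4, -4.7]
width: 0.0103
gripper_force: 113.1
clock: 6.18
position: [0.3895, 0.0099, 0.0491]
ee_rot: [-0.001, 0.844, 0.536, -0.002]
contact_force: [-0.8, -0.3, -4.8]
width: 0.0105
gripper_force: 113.2
clock: 6.6
position: [0.3917, 0.0103, 0.048]
ee_rot: [0.001, 0.844, 0.537, 0.001]
contact_force: [0.6, -1.1, -4.8]
width: 0.0102
gripper_force: 113.3
```

View pics/s2.png

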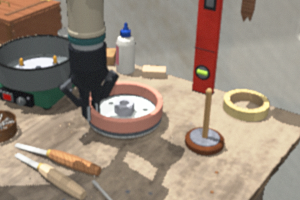

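The wheel hovers level just above the bench at crop (125,110), clear of everything.

```bash
echo '[[[0, 0, 0.002, 0], [0, 0, 0.002, 0], [0, 0, 0.001, 0], [0, 0, 0, 0], [0, 0, 0, 0]]]' | python3 steer.py
echo '[[[0, 0, 0.001, 0], [0, 0, 0.001, 0], [0, 0, 0, 0], [0, 0, 0, 0]]]' | python3 steer.py
echo '[[[0, 0, 0.001, 0], [0, 0, 0.001, 0], [0, 0, 0, 0], [0, 0, 0, 0]]]' | python3 steer.py
```

```text
clock: 7.07
position: [0.3909, 0.0105, 0.0422]
ee_rot: [-0.0, 0.844, 0.537, -0.0]
contact_force: [0.2, -0.1, -4.9]
width: 0.0102
gripper_force: 113.2
clock: 7.4
position: [0.391, 0.0104, 0.0402]
ee_rot: [0.0, 0.844, 0.537, -0.0]
contact_force: [1.2, 0.0, -4.7]
width: 0.0103
gripper_force: 113.3
clock: 7.73
position: [0.3909, 0.0106, 0.0391]
ee_rot: [0.0, 0.844, 0.537, 0.0]
contact_force: [-2.7, 1.0, 9.1]
width: 0.0102
gripper_force: 115.4
```

```bash
echo '[[[0, 0, 0, 0], [0, 0, 0, 0], [0, 0, 0, 0], [0, 0, 0, 0], [0, 0, 0, 0]]]' | python3 steer.py .05
echo '[[[0, 0, -0.01, 0], [0, 0, -0.03, 0], [0, 0, -0.035, 0], [0, 0, -0.035, 0], [0, 0, -0.035, 0]]]' | python3 steer.py
echo '[[[-0.02, 0.04, -0.015, 0], [-0.02, 0.039, 0, 0], [0, 0, 0, -0.12], [0, 0, 0, -0.12], [0, 0, 0, 0]]]' | python3 steer.py .07
python3 - <<'E'
from h import *
d=get("wrist");cv2.imwrite("pics/w2.png",d["bgr"]);tool([.463,-.023,.2])
E
```

```text
clock: 8.15
position: [0.3914, 0.0104, 0.0383]
ee_rot: [0.0, 0.844, 0.537, 0.0]
contact_force: [0.1, 0.6, -0.3]
width: 0.05
gripper_force: 0.0
clock: 8.57
position: [0.3906, 0.0105, 0.1847]
ee_rot: [-0.0, 0.844, 0.537, -0.0]
contact_force: [0.7, -0.5, -1.0]
width: 0.0499
gripper_force: 0.0
clock: 8.98
position: [0.4413, -0.054, 0.1963]
ee_rot: [-0.0, 0.773, 0.634, -0.0]
contact_force: [0.3, -0.6, 0.5]
width: 0.0699
gripper_force: 0.0
shift [ 0.0344  0.0155 -0.0038] tooly ang -11.52 tilt [-0.001  0.    -1.   ]
```

View pics/w2.png

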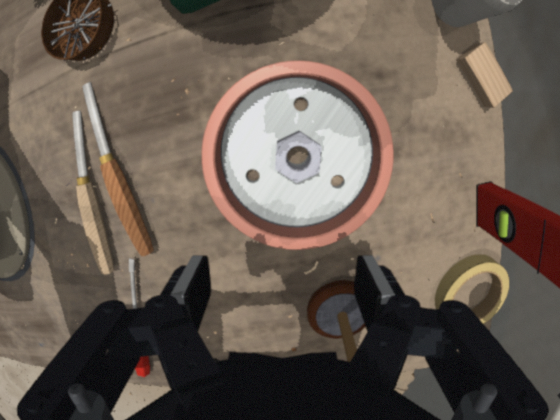

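The wheel lies flat on the bench at about (298,155), released, with holes at (301,104), (252,176) and (337,181). The hub's flats face left and right, so it is well aligned for the grip.

```bash
python3 - <<'E'
from h import *
d,q=wheel("wrist",.042,(298,155,102));m=np.array(q[:2])
h,s,v=cv2.split(d["hsv"]);
for a,c in blobs((v<130)&(np.hypot(*(np.mgrid[:420,:560][::-1]-np.array([298,157])[:,None,None]))<14),20):print("bore",a,c,plane(d,c,.034))
tool([*m,.2])
E
```

```text
wrist wheel [ 0.462  -0.0279  0.0847] rms 0.0003
 hole 108 [300.9 102.2] 0.0493 74.8
 hole 121 [252.3 176.1] 0.0482 75.19999999999999
 hole 33 [339.9 184.3] 0.0518 73.6
bore 436 [298.57110092 157.86238532] [[ 0.46223934 -0.02787815]]
shift [ 0.0292  0.0157 -0.0038] tooly ang -11.52 tilt [-0.001  0.    -1.   ]
```

```bash
echo '[[[0.0145, 0.0078, 0, 0], [0.0145, 0.0078, 0, 0], [0, 0, 0, 0.06], [0, 0, 0.03, 0], [0, 0, 0.03, 0]]]' | python3 steer.py .06
echo '[[[0, 0, 0.03, 0], [0, 0, 0.03, 0], [0, 0, 0.02, 0], [0, 0, 0, 0], [0, 0, 0, 0]]]' | python3 steer.py
python3 - <<'E'
from h import *
tool([.4621,-.0279,.034])
E
```

```text
clock: 9.5
position: [0.4637, -0.0277, 0.1373]
ee_rot: [0.002, 0.793, 0.61, 0.002]
contact_force: [-0.5, -1.0, -0.6]
width: 0.0598
gripper_force: 0.0
clock: 9.92
position: [0.4612, -0.0276, 0.056]
ee_rot: [-0.001, 0.792, 0.61, -0.001]
contact_force: [0.6, -0.1, 1.2]
width: 0.0598
gripper_force: 0.0
shift [-0.0001  0.001   0.022 ] tooly ang -14.84 tilt [-0.003  0.    -1.   ]
```

```bash
echo '[[[0, 0, 0.012, 0], [0, 0, 0.007, 0], [0, 0, 0.003, 0], [0, 0, 0, 0], [0, 0, 0, 0]]]' | python3 steer.py
echo '[[[0, 0, 0, 0], [0, 0, 0, 0], [0, 0, 0, 0], [0, 0, 0, 0], [0, 0, 0, 0]]]' | python3 steer.py 0 40
echo '[[[0, 0, 0, 0], [0, 0, 0, 0], [0, 0, 0, 0], [0, 0, 0, 0], [0, 0, 0, 0]]]' | python3 steer.py 0 110
echo '[[[0, 0, -0.005, 0], [0, 0, -0.01, 0], [0, 0, -0.02, 0], [0, 0, -0.03, 0], [0, 0, -0.03, 0]]]' | python3 steer.py
echo '[[[0, 0, -0.03, 0], [0, 0, -0.03, 0], [0, 0, -0.02, 0], [0, 0, -0.01, 0], [0, 0, 0, 0]]]' | python3 steer.py
python3 - <<'E'
from h import *
manip.get_image
d=get("wrist");cv2.imwrite("pics/w3.png",d["bgr"]);tool([.4495,.2223,.22])
E
```

```text
clock: 10.33
position: [0.4625, -0.0281, 0.0352]
ee_rot: [0.0, 0.792, 0.61, 0.0]
contact_force: [-0.7, 0.5, -0.5]
width: 0.0596
gripper_force: 0.0
clock: 10.75
position: [0.4619, -0.028, 0.0353]
ee_rot: [0.0, 0.792, 0.61, 0.0]
contact_force: [-2.1, 0.2, 4.5]
width: 0.039
gripper_force: 42.2
clock: 11.17
position: [0.4622, -0.0281, 0.0356]
ee_rot: [0.0, 0.792, 0.61, 0.0]
contact_force: [-1.9, 0.8, 8.1]
width: 0.0382
gripper_force: 111.6
clock: 11.58
position: [0.4605, -0.0278, 0.1296]
ee_rot: [-0.001, 0.792, 0.61, -0.001]
contact_force: [0.9, 0.5, -5.2]
width: 0.0377
gripper_force: 111.1
clock: 12.0
position: [0.463, -0.0283, 0.2214]
ee_rot: [0.002, 0.792, 0.61, 0.001]
contact_force: [0.6, -0.4, -4.3]
width: 0.0379
gripper_force: 111.4
shift [ 0.2389 -0.0759 -0.0005] tooly ang -14.79 tilt [ 0.001 -0.    -1.   ]
```

View pics/w3.png

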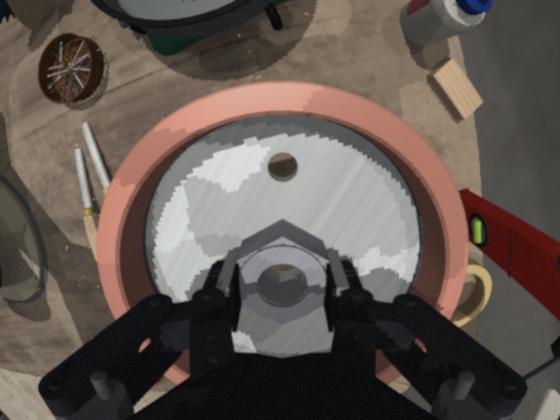

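The hub is held across its flats. Hole (283,166) lies straight ahead of the tool, as planned. I'll turn to the stud angle, rise a little, and measure the studs with the wrist camera over the rim while approaching.

```bash
echo '[[[0, 0, -0.01, -0.102], [0, 0, -0.02, -0.102], [0, 0, -0.02, -0.102], [0, 0, -0.02, -0.102], [0, 0, -0.01, -0.102]]]' | python3 steer.py
echo '[[[0.02, 0, 0, 0], [0.03, 0, 0, 0], [0.01, 0, 0, 0], [0, 0, 0, 0], [0, 0, 0, 0]]]' | python3 steer.py
cat >> h.py <<'E'
def studs(rmax=85):
    d=get("wrist");h,s,v=cv2.split(d["hsv"]);m=(h>12)&(h<32)&(s>110)&(v>70);m[rmax:]=0
    for a,c in blobs(m,8):
        p=plane(d,c,.076)[0]
        if np.hypot(*(p-[.4495,.2223]))<.06:print("stud",a,c.round(1),p.round(4))
    return d
E
python3 - <<'E'
from h import *
studs();tool([.4495,.2223,.3])
E
echo '[[[0.02, 0, 0, 0], [0.01, 0, 0, 0], [0, 0, 0, 0], [0, 0, 0, 0]]]' | python3 steer.py
python3 - <<'E'
from h import *
d=studs();tool([.4495,.2223,.3]);cv2.imwrite("pics/w4.png",d["bgr"])
E
echo '[[[0.02, 0, 0, 0], [0.01, 0, 0, 0], [0, 0, 0, 0], [0, 0, 0, 0]]]' | python3 steer.py
python3 - <<'E'
from h import *
studs();tool([.4495,.2223,.3])
E
```

```text
clock: 12.47
position: [0.4619, -0.0281, 0.2992]
ee_rot: [-0.001, 0.611, 0.792, -0.0]
contact_force: [0.0, 0.6, -4.5]
width: 0.0377
gripper_force: 111.4
clock: 12.88
position: [0.4462, 0.0301, 0.2977]
ee_rot: [-0.001, 0.612, 0.791, -0.001]
contact_force: [0.8, 0.4, -4.9]
width: 0.0381
gripper_force: 111.4
stud 60 [292.7  26.3] [0.4167 0.1877]
stud 70 [369.2  31. ] [0.4952 0.2071]
shift [ 0.1858  0.0509 -0.0022] tooly ang 14.48 tilt [-0.003 -0.001 -1.   ]
clock: 13.27
position: [0.4397, 0.0587, 0.2992]
ee_rot: [0.0, 0.612, 0.791, -0.001]
contact_force: [0.8, -0.3, -3.8]
width: 0.0378
gripper_force: 111.4
stud 62 [291.1  52.2] [0.4165 0.1884]
stud 68 [367.6  56.3] [0.4951 0.2078]
shift [ 0.1563  0.0503 -0.0009] tooly ang 14.45 tilt [-0.    -0.001 -1.   ]
clock: 13.65
position: [0.4322, 0.0878, 0.2995]
ee_rot: [0.0, 0.612, 0.791, -0.0]
contact_force: [0.2, 0.2, -3.3]
width: 0.0375
gripper_force: 111.3
stud 58 [330.1  16.7] [0.4385 0.2674]
stud 38 [290.9  78.3] [0.416  0.1904]
stud 51 [367.3  81.9] [0.4948 0.2098]
shift [ 0.1262  0.0503 -0.0006] tooly ang 14.47 tilt [ 0.    -0.001 -1.   ]
```

View pics/w4.png

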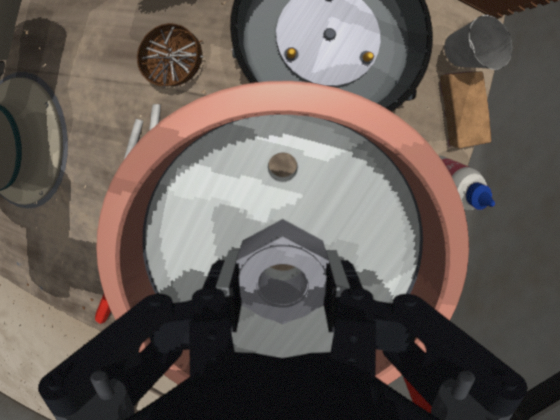

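The two near studs show at (291,52) and (367,56), with the far one half out of frame. Hole (283,166) and the bore (283,285) sit symmetrically in the grip. Next I'll measure where the wheel is relative to the TCP.

```bash
python3 - <<'E'
from h import *
s=manip.get_state();z=s["position"][2];d=get("wrist");h,S,v=cv2.split(d["hsv"])
m=((h<12)|(h>172))&(S>70)&(v>90);m[300:]=0
c=max(cv2.findContours(m.astype(np.uint8),0,cv2.CHAIN_APPROX_NONE)[0],key=cv2.contourArea)[:,0]
c=np.array([p for p in c if p[1]<250]);
# outer edge: farthest from (283,250) per angle
a=np.round(np.degrees(np.arctan2(c[:,1]-250,c[:,0]-283))/3);r=np.hypot(c[:,0]-283,c[:,1]-250)
o=np.array([c[a==k][np.argmax(r[a==k])] for k in np.unique(a)]);
q,e=circ(plane(d,o,z+.0064));M=rot(s)
print("rim",q,e,"in tool",(M.T@np.r_[q[:2]-s["position"][:2],0]).round(4))
m=(v<120);m[:140]=0;m[190:]=0;m[:,260:][:, :50]=m[:,260:][:, :50];m[:,:260]=0;m[:,310:]=0
for n,c in blobs(m,100):
    for zz in(-.0256,-.0356):print("hole",n,c,(M.T@np.r_[plane(d,c,z+zz)[0]-s["position"][:2],0]).round(4))
for c in[(283,263),(283,305),(258,285),(308,285)]:print("bore edge",(M.T@np.r_[plane(d,c,z-.0016)[0]-s["position"][:2],0]).round(4))
print(M[:,2])
E
```

```text
rim [0.43328257 0.0878098  0.08412821] 0.0004230633894974573 in tool [0.    0.001 0.   ]
hole 620 [282.69354839 166.65      ] [ 0.0474  0.0012 -0.0001]
hole 620 [282.69354839 166.65      ] [ 0.0454  0.0012 -0.0001]
bore edge [ 0.0109  0.0013 -0.    ]
bore edge [-0.011   0.0014  0.    ]
bore edge [-0.0002 -0.0096 -0.    ]
bore edge [-0.0002  0.0123  0.    ]
[ 3.91359699e-04 -1.33186415e-03 -9.99999036e-01]
```

```bash
echo '[[[0.015, 0.006, 0, 0], [0.03, 0.012, 0, 0], [0.035, 0.0134, 0, 0], [0.03, 0.012, 0, 0], [0.015, 0.006, 0, 0]]]' | python3 steer.py
echo '[[[0, 0, 0.02, 0], [0, 0, 0.03, 0], [0, 0, 0.035, 0], [0, 0, 0.03, 0], [0, 0, 0.015, 0]]]' | python3 steer.py
echo '[[[0, 0, 0.01, 0], [0, 0, 0.005, 0], [0, 0, 0, 0], [0, 0, 0, 0]]]' | python3 steer.py
python3 - <<'E'
from h import *
d=get("wrist");cv2.imwrite("pics/w5.png",cv2.resize(d["bgr"][130:310,190:390],(800,720)[:1]+(600,)));tool([.4488,.2212,.0955])
E
```

```text
clock: 14.17
position: [0.4498, 0.2245, 0.2995]
ee_rot: [-0.0, 0.612, 0.791, 0.001]
contact_force: [1.1, -0.3, -4.3]
width: 0.0376
gripper_force: 111.3
clock: 14.58
position: [0.4469, 0.2202, 0.1658]
ee_rot: [-0.001, 0.613, 0.79, -0.003]
contact_force: [-1.8, -0.6, -5.6]
width: 0.0378
gripper_force: 111.2
clock: 14.92
position: [0.4499, 0.2215, 0.1554]
ee_rot: [0.001, 0.613, 0.79, 0.001]
contact_force: [0.2, -0.0, -4.1]
width: 0.0378
gripper_force: 111.2
shift [-0.0002 -0.0016  0.0603] tooly ang 14.43 tilt [ 0.003  0.001 -1.   ]
```

View pics/w5.png

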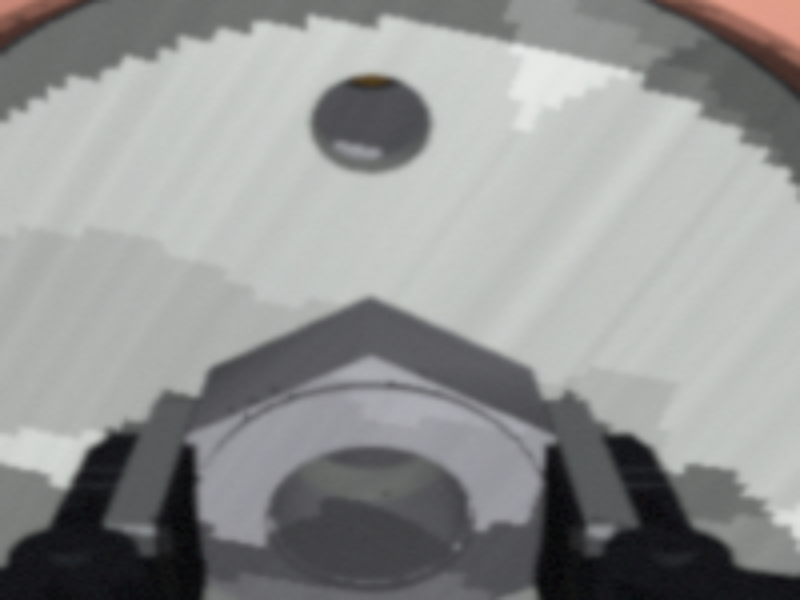

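The stud shows through the hole at its top edge (370,80), centred sideways on the hole (371,122), so the angle and sideways alignment look right. I'll descend to just above the studs and look again.

```bash
echo '[[[0, 0, 0.01, 0], [0, 0, 0.012, 0], [0, 0, 0.008, 0], [0, 0, 0.004, 0], [0, 0, 0, 0]]]' | python3 steer.py
echo '[[[0, 0, 0, 0], [0, 0, 0, 0], [0, 0, 0, 0], [0, 0, 0, 0]]]' | python3 steer.py
python3 - <<'E'
from h import *
d=get("wrist");cv2.imwrite("pics/w6.png",cv2.resize(d["bgr"][130:210,230:340],(770,560),interpolation=2));tool([.4488,.2212,.0955])
h,S,v=cv2.split(d["hsv"]);m=(h>10)&(h<34)&(S>90)&(v>40);m[:140]=0;m[195:]=0;m[:,:255]=0;m[:,312:]=0
z=manip.get_state()["position"][2];M=rot()
for a,c in blobs(m,6):
  for zz in(.0765,.078):print(a,c,M.T@np.r_[plane(d,c,zz)[0]-manip.get_state()["position"][:2],0])
E
```

```text
clock: 15.38
position: [0.4482, 0.2213, 0.1196]
ee_rot: [-0.0, 0.613, 0.79, -0.001]
contact_force: [0.3, 0.7, -4.7]
width: 0.0375
gripper_force: 111.6
clock: 15.72
position: [0.4492, 0.2216, 0.121]
ee_rot: [0.0, 0.613, 0.79, 0.0]
contact_force: [0.2, -0.1, -4.6]
width: 0.0376
gripper_force: 111.6
shift [-0.0003 -0.0004  0.0254] tooly ang 14.44 tilt [ 0.001  0.    -1.   ]
184 [283.49456522 158.97282609] [ 4.77258542e-02  1.81980632e-03 -2.07311878e-07]
184 [283.49456522 158.97282609] [ 4.79784734e-02  1.81219052e-03 -2.23758939e-07]
```

View pics/w6.png

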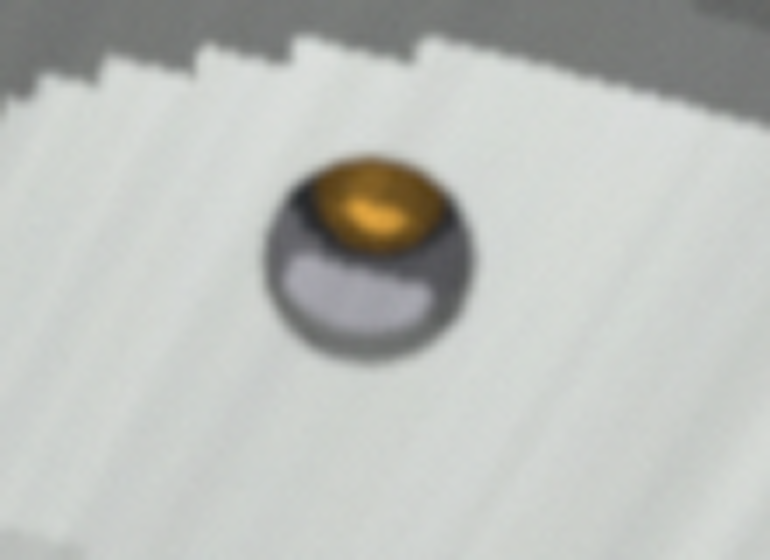

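The stud is visible in the hole, its blob centre at about (380,205) against the hole centre (370,258). It is only about 0.5 mm off sideways, and the upward offset is parallax. I'll lower gently and watch the force.

```bash
echo '[[[0, 0.0004, 0.003, 0], [0, 0, 0.003, 0], [0, 0, 0.002, 0], [0, 0, 0.001, 0], [0, 0, 0, 0]]]' | python3 steer.py
echo '[[[0, 0, 0.001, 0], [0, 0, 0.001, 0], [0, 0, 0, 0], [0, 0, 0, 0]]]' | python3 steer.py
python3 - <<'E'
from h import *
d=get("wrist");cv2.imwrite("pics/w7.png",cv2.resize(d["bgr"][130:210,230:340],(770,560),interpolation=2));tool([.4488,.2212,.0955])
h,S,v=cv2.split(d["hsv"]);yy,xx=np.mgrid[:420,:560];R_=(np.hypot(xx-283,yy-167)<18)
for n,m in(("brass",(h>10)&(h<34)&(S>90)&(v>40)),("hole",(v<130)|(S>60))):
  p=np.argwhere(m&R_);print(n,p.min(0)[::-1],p.max(0)[::-1])
  M=rot();s=manip.get_state()["position"]
  for r in(p[:,0].min(),p[:,0].max()):print(r,[(M.T@np.r_[plane(d,(283,r),zz)[0]-s[:2],0])[0].round(4) for zz in(s[2]-.0256,.078,.074)])
E
```

```text
clock: 16.18
position: [0.4489, 0.2215, 0.111]
ee_rot: [-0.0, 0.613, 0.79, -0.0]
contact_force: [-0.2, 1.0, -4.5]
width: 0.0379
gripper_force: 111.6
clock: 16.52
position: [0.4492, 0.2216, 0.1095]
ee_rot: [0.0, 0.613, 0.79, -0.0]
contact_force: [0.5, 0.2, -4.6]
width: 0.0378
gripper_force: 111.6
shift [-0.0003 -0.0005  0.014 ] tooly ang 14.44 tilt [ 0. -0. -1.]
brass [274 153] [294 169]
153 [np.float64(0.0537), np.float64(0.0528), np.float64(0.0522)]
169 [np.float64(0.0463), np.float64(0.0451), np.float64(0.0443)]
hole [269 153] [296 180]
153 [np.float64(0.0537), np.float64(0.0528), np.float64(0.0522)]
180 [np.float64(0.0411), np.float64(0.0397), np.float64(0.0388)]
```

Underside is about 4 mm below the stud tips without contact, so all three studs are entering. Continuing down with a small centring shift.

```bash
echo '[[[0.0007, 0.0003, 0.001, 0], [0, 0, 0.002, 0], [0, 0, 0.002, 0], [0, 0, 0.002, 0], [0, 0, 0, 0]]]' | python3 steer.py
echo '[[[0, 0, 0.002, 0], [0, 0, 0.002, 0], [0, 0, 0.001, 0], [0, 0, 0, 0], [0, 0, 0, 0]]]' | python3 steer.py
python3 - <<'E'
from h import *
tool([.4488,.2212,.0955])
E
```

```text
clock: 16.98
position: [0.4489, 0.2222, 0.102]
ee_rot: [-0.0, 0.613, 0.79, -0.0]
contact_force: [0.2, -0.8, -4.4]
width: 0.0377
gripper_force: 111.6
clock: 17.4
position: [0.4493, 0.2223, 0.0974]
ee_rot: [-0.0, 0.613, 0.79, -0.0]
contact_force: [0.1, 1.0, -5.5]
width: 0.0374
gripper_force: 111.6
shift [-0.001  -0.0007  0.0019] tooly ang 14.44 tilt [-0. -0. -1.]
```

```bash
echo '[[[0, 0, 0.001, 0], [0, 0, 0.0005, 0], [0, 0, 0, 0], [0, 0, 0, 0]]]' | python3 steer.py
echo '[[[0, 0, 0.0005, 0], [0, 0, 0.0005, 0], [0, 0, 0, 0], [0, 0, 0, 0]]]' | python3 steer.py
```

```text
clock: 17.73
position: [0.4493, 0.2223, 0.096]
ee_rot: [0.0, 0.613, 0.79, -0.0]
contact_force: [0.6, -0.0, -4.1]
width: 0.038
gripper_force: 111.6
clock: 18.07
position: [0.4494, 0.2224, 0.0957]
ee_rot: [0.0, 0.613, 0.79, 0.0]
contact_force: [-1.6, -0.2, 3.7]
width: 0.0378
gripper_force: 112.6
```

It has seated: the weight came off at exactly the expected height. Releasing and backing off.

```bash
echo '[[[0, 0, 0, 0], [0, 0, 0, 0], [0, 0, 0, 0], [0, 0, 0, 0], [0, 0, 0, 0]]]' | python3 steer.py .065
echo '[[[0, 0, -0.01, 0], [0, 0, -0.02, 0], [0, 0, -0.035, 0], [0, 0, -0.035, 0], [0, 0, -0.035, 0]]]' | python3 steer.py
echo '[[[-0.03, 0, -0.02, 0], [-0.03, 0, 0, 0], [0, 0, 0, 0], [0, 0, 0, 0], [0, 0, 0, 0]]]' | python3 steer.py
python3 - <<'E'
from h import *
d,q=wheel("wrist",.102,(300,165,140));cv2.imwrite("pics/w8.png",d["bgr"])
E
```

```text
clock: 18.48
position: [0.4495, 0.2224, 0.095]
ee_rot: [0.0, 0.613, 0.79, 0.0]
contact_force: [-0.2, 0.1, 0.2]
width: 0.0648
gripper_force: 0.0
clock: 18.9
position: [0.4489, 0.2222, 0.2312]
ee_rot: [-0.0, 0.613, 0.79, -0.0]
contact_force: [1.1, -0.2, -0.1]
width: 0.0649
gripper_force: 0.0
clock: 19.32
position: [0.4638, 0.1644, 0.2496]
ee_rot: [-0.001, 0.613, 0.79, -0.0]
contact_force: [-0.5, 0.5, 0.0]
width: 0.0647
gripper_force: 0.0
wrist wheel [0.451  0.2216 0.0844] rms 0.0011
 hole 88 [282.6  72.7] 0.0468 105.1
 hole 50 [238.9 151.1] 0.0487 106.30000000000001
 hole 61 [325.8 150.8] 0.0471 101.8
```

View pics/w8.png

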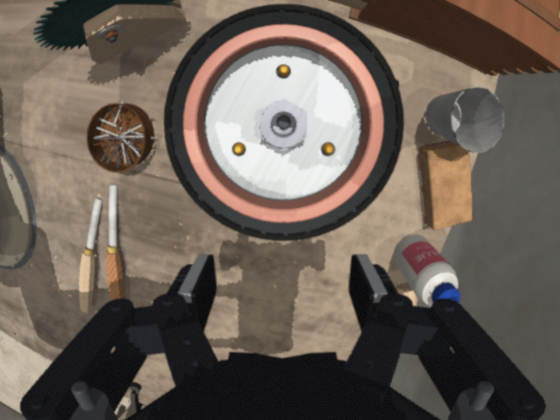

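The wheel sits level in the pan with all three studs through its holes at (284,71), (239,149) and (328,149). The gripper is clear.

```bash
python3 -c "
from rig import manip
print(manip.sign_off())"
```

```text
the job is handed in; nothing more can be done
None
```

The cup wheel is on the flange with all three studs through its holes and released. It was laid flat on the bench on the way, nothing else was touched, and I handed the job in at about 19 s; no verdict was shown.

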